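Snap the check-weight case shut and hold it up level by its handle

TASK

The check of the scale is done: press both hinged covers of the grey check-weight case down until their spring catches snap over them and hold them shut on their own. Then take the case by its black handle, lift it straight up about 12 cm clear of the table and keep it there level and still; finish while holding it in the air, do not put it down. Never tip the case, and leave the other things on the bench where they are.

Things in the scene. Friction and masses are not known exactly. Their poses are not given: they have to be found in the camera images.
- case: Loose grey sheet-metal carrying case, about 0.8 kg with its weights. 150 mm along the handle (y), 164 mm across (x), rim 62 mm high, 131 mm over the handle. Origin: centre of the underside, z up. The covers hinge on a central spine, along y at x = -12 and +12 mm, 62 mm up. At the middle of each long wall (x = -80, +80 mm) stands a 20 mm wide leaf-spring catch, nose up to 74 mm high.
- handle (a point): Centre of the case's handle: a straight black bar 18 mm wide (x), 18 mm high, 122 mm long (y), its centre 122 mm above the case's underside, over the middle of the case. A 12 mm post near each end; 96 mm are free between the posts, and 46 mm under the bar down to the closed covers. Axes as the case's.
- cover_near (a joint): Cover on the case's -x side (towards the robot), 146 mm along y, 59 mm wide. Angle in rad: 0 = shut on its stop; opens upward, free edge rising towards the handle. Starts at 0.6 to 1.0. A light spring lifts it past 0.4 if let go unlatched. Moves with 1 N at the pad; over the last 8 mm at the free edge the catch needs about 7 N, then snaps. Held by the catch it reads under 0.03.
- cover_far (a joint): The like cover on the case's +x side (away from the robot); same size, angles, spring and catch.
- near_pad (a point): Ribbed thumb pad on the upper face of the near cover, the place to press: 48 mm from the hinge line, in the middle of the cover's length. It turns with the cover; shut, it is at x = -60 mm, y = 0 in the case's frame, 65 mm above the underside (cover 3 mm thick).
- far_pad (a point): The like thumb pad on the far cover, 48 mm from its hinge line; shut, it is at x = +60 mm, y = 0 in the case's frame, 65 mm above the underside.
- weight_200: Check weight with a knob, 31 mm across, 49 mm tall, 200 g, standing in its 14 mm deep well in the case (well centre at x = -41, y = -34 mm in the case's frame, floor 5 mm up). Origin: centre of its underside.
- weight_50: Check weight with a knob, 20 mm across, 30 mm tall, 50 g, standing in its 14 mm deep well in the case (well centre at x = -41, y = 34 mm in the case's frame, floor 5 mm up). Origin: centre of its underside.
- weight_100: Check weight with a knob, 24 mm across, 39 mm tall, 100 g, standing in its 14 mm deep well in the case (well centre at x = 41, y = -34 mm in the case's frame, floor 5 mm up). Origin: centre of its underside.
- weight_100b: Check weight with a knob, 24 mm across, 39 mm tall, 100 g, standing in its 14 mm deep well in the case (well centre at x = 41, y = 34 mm in the case's frame, floor 5 mm up). Origin: centre of its underside.
- mouse: Bystander: computer mouse 110x62x45 mm, lying on the table. Origin: centre of its underside.
- calculator: Bystander: pocket calculator 122x68x13 mm, in front of the fixed weighing cabinet (about 310 mm tall, front face at world x = 0.49 m, from y = -0.46 to -0.10 m), which the arm must swing round, lying on the table. Origin: centre of its underside.
- spanner: Bystander: open-ended spanner 29x154x7 mm, lying on the table. Origin: centre of its underside.
- tape: Bystander: roll of black tape 59 mm across, 19 mm tall, lying on the table. Origin: centre of its underside.
- dip_cup: Bystander: small steel pouring cup 65x94x62 mm, lying on the table. Origin: centre of its underside.
- big_tin: Bystander: sample tin 68 mm across, 72 mm tall, lying on the table. Origin: centre of its underside.
- small_tin: Bystander: sample tin 55 mm across, 50 mm tall, lying on the table. Origin: centre of its underside.
- brush: Bystander: flat paint brush 28x194x11 mm, lying on the table. Origin: centre of its underside.

How it is judged:
On the way, in this order (a step that is already met when the one before it is completed fails the run):
1. both covers are snapped shut and stay shut with the gripper off the case, which still stands on the table (value of joint each of cover_near, cover_far below 0.05 rad and contact force between the fingers and case below 0.2 N and height (world z) of case below 0.01 m), for 0.2 s.
2. the case is lifted clear of the table in the gripper, covers shut (value of joint each of cover_near, cover_far below 0.05 rad and height (world z) of case above 0.08 m and contact force between the fingers and case above 3 N), for 0.2 s.
At the end, for the whole second after the job is handed in: The gripper's fingers hold the case with its underside 80 to 170 mm above the table, level within 0.08 rad (4.6 degrees) and still (under 20 mm/s and 0.1 rad/s), nothing else touching it; both covers snapped shut (under 0.05 rad) and every weight standing in its well (all of step 2 and z of each of weight_200, weight_50, weight_100, weight_100b in the frame of case below 0.012 m and horizontal distance between each of weight_200, weight_50, weight_100, weight_100b and case below 0.068 m and height (world z) of case below 0.17 m and angle between case's own z axis and vertical below 0.08 rad and linear speed of case below 0.02 m/s and angular speed of case below 0.1 rad/s and contact force between case and mouse below 0.1 N and contact force between case and calculator below 0.1 N and contact force between case and spanner below 0.1 N and contact force between case and tape below 0.1 N and contact force between case and dip_cup below 0.1 N and contact force between case and big_tin below 0.1 N and contact force between case and small_tin below 0.1 N and contact force between case and brush below 0.1 N); the arm keeps its last pose, push and grip.
It fails at once if the case is tipped by more than 0.25 rad (14 degrees) (angle between case's own z axis and vertical above 0.25 rad).
It fails at once if a bystander is moved by more than 30 mm (distance of any of mouse, calculator, spanner, tape, dip_cup, big_tin, small_tin, brush from where it was at the start of the episode above 0.03 m).
It also fails if it takes over 61 s, if anything falls off the work surface, if the arm or the gripper's body presses on something with over 40 N, if the wrist force passes 120 N, or if a joint passes its speed limit or range.

ROBOT

A 6-joint arm with a two-finger parallel gripper is mounted at the origin on a cart in front of the work surface, level with it; the furniture and walls round the work are solid. World frame = base frame: x ahead of the robot, y to its left, z up, the work surface at z = 0. Lengths are in m, angles in rad, forces in N, time in s.
With the tool pointing down it reaches from about 0.35 to 0.975 m from the base axis. Payload 17.4 kg.
Tool frame: the origin (TCP) lies between the finger pads; the fingertips stand 22 mm ahead of it and the grasp point (between the pads) lies 3 mm ahead of it; x points along the fingers, z is the direction in which the jaws open and shut, and the axes are right-handed (so a half turn about x gives the same grasp; the last joint's range is limited). The gripper opens to 85 mm and grips with 20 to 120 N. Pads are 22 mm wide; open, the fingers measure 114 mm over their backs; the gripper's body (76 mm by 85 mm) begins 54 mm behind the grasp point. The pads swing forward as they close: fully open they stand 13 mm farther back than shut.
Start: joints at [1.21, 0.116, 1.442, -0, 1.584, -0.038], TCP at [0.214, 0.64, 0.253] pointing down, gripper open.
Joint ranges: [-2.83, 2.83], [-0.83, 2.19], [0.07, 2.5], [-1.14, 4.28], [0.01, 3], [-2.97, 2.97]. Speed limits (rad/s): [1.89, 1.89, 2.22, 3.14, 3.14, 3.14].

INTERFACE

Orientations are given as a rotation vector (axis times angle).
In Python, from station import bot gives the robot as it stands. Calls block until the motion is done:
- bot.move_pose(position, orientation): joint-space move of the TCP to a pose.
- bot.move_l(position, attitude=None, speed=0.15, threshold=None): straight line of the TCP; attitude=None keeps the orientation; speed is the mean speed in m/s. With threshold (N) it stops when the force on the tool has changed by that much, and returns True; else False.
- bot.movej(angles): joint-space move.
- bot.command_gripper(opening, force=None): finger opening in m; force is the grip in N (None keeps the last); returns when the fingers have stopped.
- bot.wait(seconds).
- bot.solve_ik(position, orientation): joint angles nearest the present ones, or None.
- bot.get_obs(): the state.
- bot.get_image(name): name is "scene" or "top" or "wrist"; returns a dict with "pixels" (384x512x3 uint8, blue, green, red), "camera_matrix" (3x3 intrinsics, pixels), "cam_to_world" (4x4, takes a point from camera to world coordinates); the wrist camera has in their place "T_tool_cam" (4x4, takes a point from camera to tool coordinates, whose origin is the TCP and whose axes are the tool frame's). Camera axes: x right, y down, z forward; pixel columns grow to the right and rows downward; lengths in m; the calibration is good to about 2 mm. A picture is of the moment at which its call begins: read the wrist's pose just before it. There is no depth.
A pose or a line that the arm cannot do raises bot.Unreachable and nothing moves.
- bot.job_done(): hands the job in, once; it reports no verdict.
The state is a dict: "clock": time; "joint_pos": joint angles; "qvel": joint speeds; "effort": joint torques, N m; "eef_pos": TCP position; "eef_rot": TCP orientation; "ft_force": force on the tool from outside, world axes, zero at the start; "wrist_torque": the same for the moment, N m; "opening": finger opening in m.
Only numpy, scipy, OpenCV 4.12 (cv2) and the standard library are available. Lean on these libraries where they do the work, as an engineer would, in place of code of your own. Each camera call takes 0.05 s, during which the arm holds its last target.

## Working session

There is one attempt and no reset: what is moved stays moved. The work goes in short steps, each a Python script; the robot and the scene stay as the last script left them, time stands still between calls to the robot, and variables do not carry over. Pictures are saved under pics/ and viewed, and the job is handed in when it is done.

```bash
mkdir -p pics; ls; python3 - <<'E'
from station import bot
import cv2
o=bot.get_obs(); print({k:o[k] for k in('clock','eef_pos','eef_rot','ft_force','opening')})
for n in("top","scene"):
    r=bot.get_image(n); cv2.imwrite(f"pics/{n}0.png",r["pixels"])
    import numpy as np; np.savez(f"{n}.npz",K=r["camera_matrix"],T=r["cam_to_world"],px=r["pixels"]); print(n,r["camera_matrix"],r["cam_to_world"])
E
```

```text
pics
{'clock': 0.0, 'eef_pos': array([0.21407062, 0.63996098, 0.2525593 ]), 'eef_rot': array([-0.96887941,  1.34581964,  0.96781037]), 'ft_force': array([-0.32763134,  0.23117307,  0.36235536]), 'opening': 0.08557295199479711}
top [[356.19777963   0.         253.98252377]
 [  0.         356.19777963 185.82615476]
 [  0.           0.           1.        ]] [[ 0.02620357 -0.99472068  0.09921761  0.37852781]
 [-0.99943453 -0.02816045 -0.01837399  0.01718202]
 [ 0.021071   -0.09868005 -0.99489611  1.21808947]
 [ 0.          0.          0.          1.        ]]
scene [[399.67793873   0.         249.45391737]
 [  0.         399.67793873 187.8814495 ]
 [  0.           0.           1.        ]] [[ 0.8866244  -0.27677488  0.37053049 -0.04399349]
 [-0.46228874 -0.55400842  0.69236102 -0.9711282 ]
 [ 0.01364887 -0.78515625 -0.61914729  1.00941835]
 [ 0.          0.          0.          1.        ]]
```

View pics/top0.png

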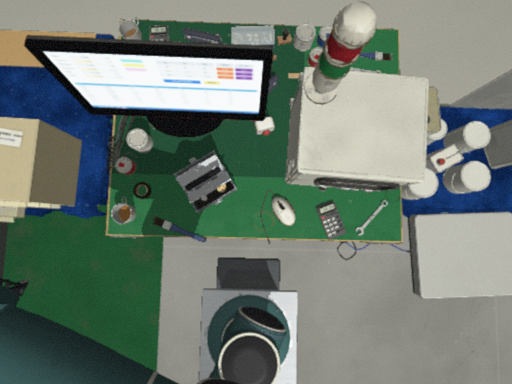

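View pics/scene0.png

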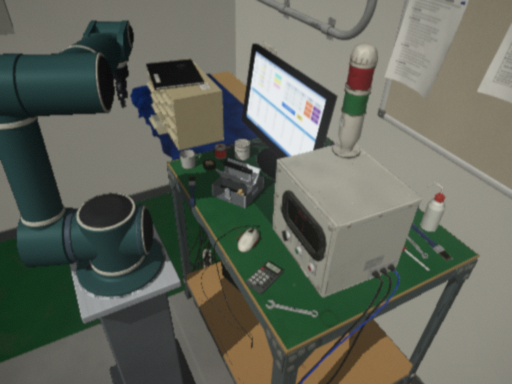

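The top view shows the case at about (205,181), rotated, with the monitor behind it. I'll enlarge both views.

```bash
python3 - <<'E'
import cv2,numpy as np
a=np.load('top.npz')['px'][125:245,100:250]; cv2.imwrite('pics/topz.png',cv2.resize(a,None,fx=5,fy=5,interpolation=cv2.INTER_CUBIC))
a=np.load('scene.npz')['px'][130:220,170:290]; cv2.imwrite('pics/scz.png',cv2.resize(a,None,fx=6,fy=6,interpolation=cv2.INTER_CUBIC))
E
```

```text
(no output)
```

View pics/topz.png

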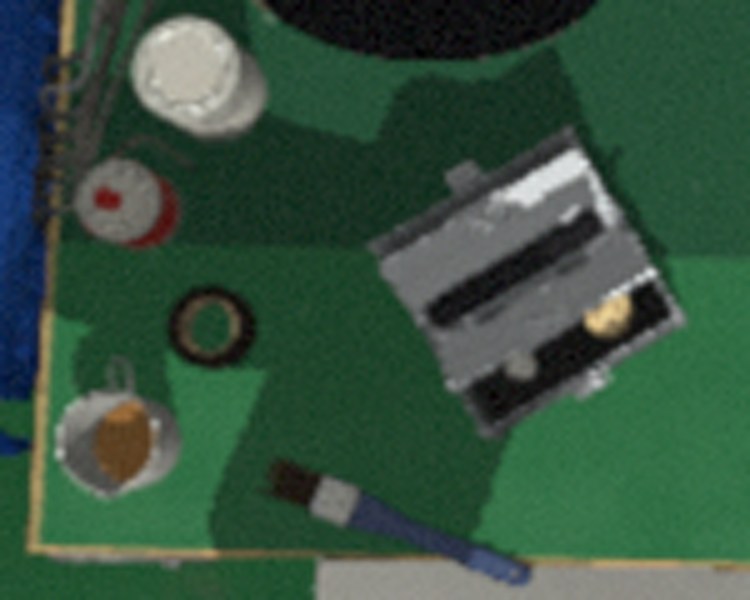

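View pics/scz.png

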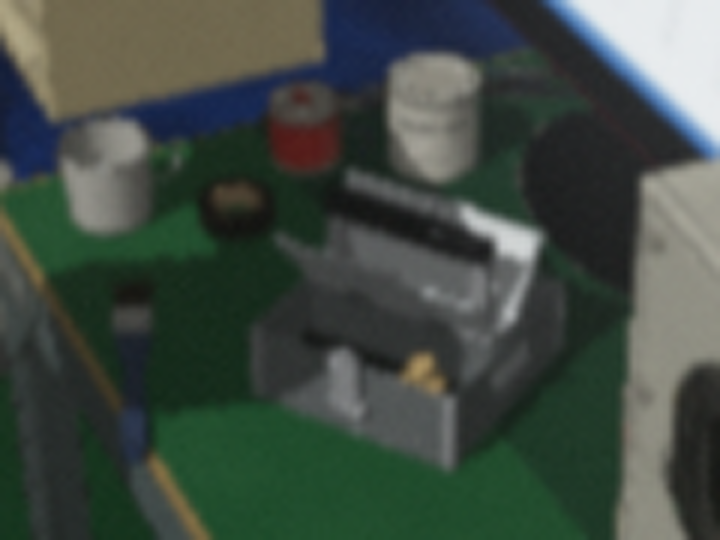

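The crop shows handle ends near (435,313) and (600,225), and rim corners at (490,435), (683,320), (572,132) and (372,247). The near side is towards the robot with a catch at (592,380). Next I'll back-project these.

```bash
cat > h.py <<'E'
import numpy as np
def ray(K,T,u,v,z):
    d=T[:3,:3]@np.linalg.solve(K,[u,v,1.]); o=T[:3,3]; return o+d*(z-o[2])/d[2]
def proj(K,T,P):
    p=(np.linalg.inv(T)@np.append(P,1))[:3]; q=K@p; return q[:2]/q[2]
E
python3 - <<'E'
from h import *
t=np.load('top.npz');f=lambda c,z:ray(t['K'],t['T'],c[0]/5+100-.4,c[1]/5+125-.4,z)[:2]
C=[f(c,.062) for c in[(490,435),(683,320),(572,132),(372,247)]]
print(C,np.mean(C,0))
for i in range(4): d=C[(i+1)%4]-C[i]; print(np.linalg.norm(d),np.degrees(np.arctan2(d[1],d[0])))
H=[f(c,.131) for c in[(435,313),(600,225)]]; d=H[1]-H[0]; print(H,np.mean(H,0),np.linalg.norm(d),np.degrees(np.arctan2(d[1],d[0])))
for n,c,z in[('mouse',(283*5-500,210*5-625),.03),('tape',(212,325),.01),('brush',(270,485),0.005),('brush2',(525,575),.005),('tin',(187,65),.072)]: print(n,f(c,z))
E
```

```text
[array([0.40508345, 0.17562707]), array([0.48310791, 0.05348875]), array([0.60507444, 0.13021874]), array([0.52514572, 0.25734486])] [0.50460288 0.15416986]
0.14493304285546824 -57.42872369457534
0.14409484746018897 32.174284033977855
0.15016540926486646 122.15903752082984
0.14523342387022184 -145.75968631360934
[array([0.47689935, 0.20275682]), array([0.53407295, 0.1041338 ])] [0.50548615 0.15344531] 0.11399702386785794 -59.898332943039776
mouse [ 0.42003869 -0.10230507]
tape [0.47545876 0.37329839]
brush [0.36884308 0.3297787 ]
brush2 [0.31314333 0.15605494]
tin [0.6397442  0.38087806]
```

```bash
cat >> h.py <<'E'
from scipy.spatial.transform import Rotation as R
def rot(yaw): # tool x down, tool z (jaws) along heading yaw
    z=np.array([np.cos(yaw),np.sin(yaw),0]); x=np.array([0,0,-1.]); y=np.cross(z,x)
    return R.from_matrix(np.c_[x,y,z]).as_rotvec()
E
python3 - <<'E'
from station import bot
from h import *
import cv2
o=bot.get_obs(); print(R.from_rotvec(o['eef_rot']).as_matrix().round(2))
for p in[(.45,.12,.38),(.505,.154,.125),(.55,.18,.1),(.45,.12,.1)]:
  for dy in(32,122,212,-58):
    q=bot.solve_ik(p,rot(np.radians(dy))); print(p,dy,None if q is None else np.round(q,2))
E
```

```text
[[-0.   -0.95  0.32]
 [-0.    0.32  0.95]
 [-1.    0.   -0.  ]]
(0.45, 0.12, 0.38) 32 [ 0.21 -0.35  1.66 -0.    1.83 -0.35]
(0.45, 0.12, 0.38) 122 [ 0.21 -0.35  1.66  0.    1.83 -1.92]
(0.45, 0.12, 0.38) 212 [ 0.21 -0.35  1.66  0.    1.83  2.79]
(0.45, 0.12, 0.38) -58 [ 0.21 -0.35  1.66 -0.    1.83  1.22]
(0.505, 0.154, 0.125) 32 [ 0.25 -0.14  1.91 -0.    1.38 -0.31]
(0.505, 0.154, 0.125) 122 [ 0.25 -0.14  1.91  0.    1.38 -1.88]
(0.505, 0.154, 0.125) 212 [ 0.25 -0.14  1.91  0.    1.38  2.83]
(0.505, 0.154, 0.125) -58 [ 0.25 -0.14  1.91 -0.    1.38  1.26]
(0.55, 0.18, 0.1) 32 [ 0.27 -0.01  1.82 -0.    1.33 -0.29]
(0.55, 0.18, 0.1) 122 [ 0.27 -0.01  1.82  0.    1.33 -1.86]
(0.55, 0.18, 0.1) 212 [ 0.27 -0.01  1.82  0.    1.33  2.86]
(0.55, 0.18, 0.1) -58 [ 0.27 -0.01  1.82 -0.    1.33  1.28]
(0.45, 0.12, 0.1) 32 [ 0.21 -0.27  2.06 -0.    1.35 -0.35]
(0.45, 0.12, 0.1) 122 [ 0.21 -0.27  2.06  0.    1.35 -1.92]
(0.45, 0.12, 0.1) 212 [ 0.21 -0.27  2.06  0.    1.35  2.79]
(0.45, 0.12, 0.1) -58 [ 0.21 -0.27  2.06 -0.    1.35  1.22]
```

```bash
python3 - <<'E'
from station import bot
from h import *
import cv2
bot.move_pose((.45,.12,.36),rot(np.radians(-58)))
bot.command_gripper(0.0)
o=bot.get_obs(); r=bot.get_image("wrist"); print(o['clock'],o['eef_pos'],r['T_tool_cam'],r['camera_matrix'])
T=np.eye(4);T[:3,:3]=R.from_rotvec(o['eef_rot']).as_matrix();T[:3,3]=o['eef_pos']
np.savez('w1.npz',K=r['camera_matrix'],T=T@r['T_tool_cam'],px=r['pixels'])
cv2.imwrite('pics/w1.png',cv2.resize(r['pixels'],(800,600),interpolation=cv2.INTER_CUBIC))
E
```

```text
2.95 [0.45001788 0.11997279 0.36000935] [[ 5.89113140e-05 -3.10478608e-01  9.50580365e-01 -1.20360304e-01]
 [-5.06424026e-04 -9.50580254e-01 -3.10478540e-01  7.89963144e-02]
 [ 9.99999870e-01 -4.63106037e-04 -2.13233758e-04  3.32364079e-04]
 [ 0.00000000e+00  0.00000000e+00  0.00000000e+00  1.00000000e+00]] [[334.18060801   0.         261.92265166]
 [  0.         334.18060801 193.7628565 ]
 [  0.           0.           1.        ]]
```

View pics/w1.png

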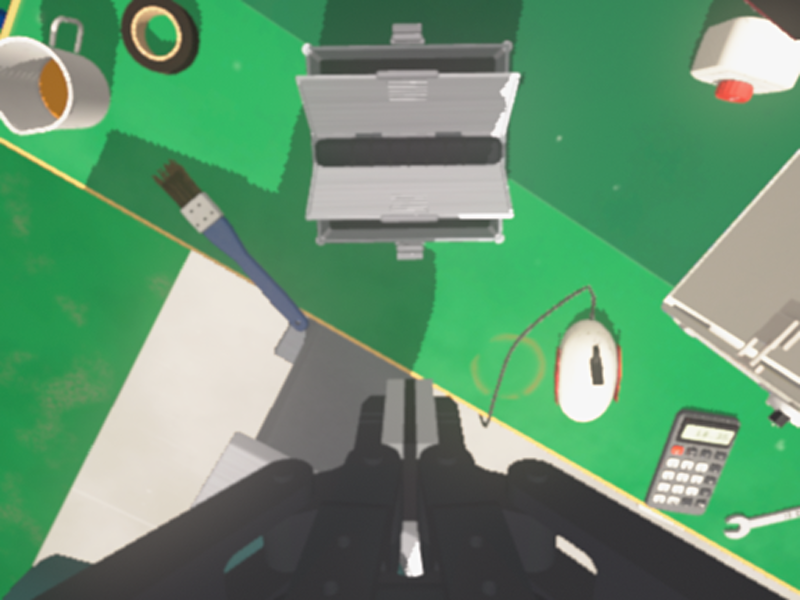

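The wrist view (800×600) shows:
- handle ends at (316,152) and (502,151)
- far rim corners at (306,48) and (510,47), near rim corners at (319,240) and (502,239)
- near cover free edge from (307,217) to (513,216)
- far cover free edge from (298,76) to (519,74)

I'll fit the pose and both cover angles to these.

```bash
cat > fit.py <<'E'
from h import *
from scipy.optimize import least_squares
t=np.load('w1.npz');s=.64
def W(p,P):
    c,sn=np.cos(p[2]),np.sin(p[2]); return np.array([p[0]+c*P[0]-sn*P[1],p[1]+sn*P[0]+c*P[1],P[2]])
def model(p):
    L,w,tn,tf=p[3],p[4],p[5],p[6]
    e=lambda sx,th,y:(sx*(12+59*np.cos(th))/1e3,y,.062+.059*np.sin(th))
    # image left = +case y
    P=[(0,.061,.131),(0,-.061,.131),(w,L,.062),(w,-L,.062),(-w,L,.062),(-w,-L,.062),
       e(-1,tn,.073),e(-1,tn,-.073),e(1,tf,.073),e(1,tf,-.073)]
    return np.array([proj(t['K'],t['T'],W(p,x)) for x in P])
obs=np.array([(316,152),(502,151),(306,48),(510,47),(319,240),(502,239),(307,217),(513,216),(298,76),(519,74)])*s
r=least_squares(lambda p:(model(p)-obs).ravel(),[.505,.154,.56,.073,.073,.8,.8],loss='soft_l1')
print(r.x.round(4),np.degrees(r.x[2])); print(((model(r.x)-obs)/s).round(1).tolist())
E
python3 fit.py
```

```text
[0.507  0.1552 0.5659 0.0742 0.0706 0.9851 0.9218] 32.42115487822164
[[-1.6, 0.6], [2.1, 0.1], [0.5, 0.3], [0.5, -0.5], [-0.5, 0.1], [-0.6, -0.3], [-0.7, 0.4], [0.2, -0.2], [-0.8, -0.1], [1.2, -0.0]]
```

```bash
cat > press.py <<'E'
from station import bot
from h import *
from fit import W
import sys
C=[.507,.1552,.5659]
def press(s,th0,r=.054,hw=.011):
    rv=rot(C[2]-np.pi/2)
    tcp=lambda u,z:W(C,(s*u,0,z+.022))
    def corner(th): return .012+r*np.cos(th)-.003*np.sin(th)-hw, .062+r*np.sin(th)+.003*np.cos(th)
    u,z=corner(th0); u-=.001
    bot.move_pose(tcp(u,.17),rv)
    f0=bot.get_obs()['ft_force']
    hit=bot.move_l(tcp(u,z+.004),speed=.12,threshold=8); print('down',hit,bot.get_obs()['ft_force']-f0)
    if hit: return
    for th in np.linspace(th0-.1,.17,5):
        hit=bot.move_l(tcp(*corner(th)),speed=.06,threshold=12)
        o=bot.get_obs(); print(round(th,2),hit,(o['ft_force']-f0).round(2),(o['eef_pos']-tcp(*corner(th))).round(4))
        if hit: return
    u,z=corner(0)
    hit=bot.move_l(tcp(u,.055),speed=.03,threshold=22)
    o=bot.get_obs(); print('end',hit,(o['ft_force']-f0).round(2),o['eef_pos'].round(4),'tip z',o['eef_pos'][2]-.022)
    bot.wait(.1); print((bot.get_obs()['ft_force']-f0).round(2))
    bot.move_l(tcp(u,.17),speed=.15)
    print(bot.get_obs()['clock'])
press(int(sys.argv[1]),float(sys.argv[2]))
E
python3 press.py -1 .985
```

```text
[0.507  0.1552 0.5659 0.0742 0.0706 0.9851 0.9218] 32.42115487822164
[[-1.6, 0.6], [2.1, 0.1], [0.5, 0.3], [0.5, -0.5], [-0.5, 0.1], [-0.6, -0.3], [-0.7, 0.4], [0.2, -0.2], [-0.8, -0.1], [1.2, -0.0]]
down False [-1.25821651 -0.94429029 -0.97391537]
0.88 False [-1.34  0.17 -0.68] [-0.0002 -0.0001  0.0001]
0.71 False [-1.16  0.15  0.02] [-0.0003 -0.0002 -0.0003]
0.53 False [-0.22 -0.59  0.17] [-0.0003 -0.0001 -0.0004]
0.35 False [-0.6  -0.52 -0.46] [-0.0003 -0.0001 -0.0005]
0.17 False [-0.6  -0.22 -0.66] [-0.0003 -0.0001 -0.0005]
end True [-6.51 -1.88 12.24] [0.4614 0.1261 0.0868] tip z 0.06479674335486765
[-7.64 -1.52 15.43]
7.2833
```

```bash
cat > look.py <<'E'
from station import bot
from h import *
import cv2,sys
def look(n):
    o=bot.get_obs(); r=bot.get_image("wrist")
    T=np.eye(4);T[:3,:3]=R.from_rotvec(o['eef_rot']).as_matrix();T[:3,3]=o['eef_pos']
    np.savez(n+'.npz',K=r['camera_matrix'],T=T@r['T_tool_cam'],px=r['pixels'])
    cv2.imwrite(f'pics/{n}.png',cv2.resize(r['pixels'],(800,600),interpolation=cv2.INTER_CUBIC)); print(o['clock'])
if __name__=='__main__': look(sys.argv[1])
E
python3 look.py w2
```

```text
7.2833
```

View pics/w2.png

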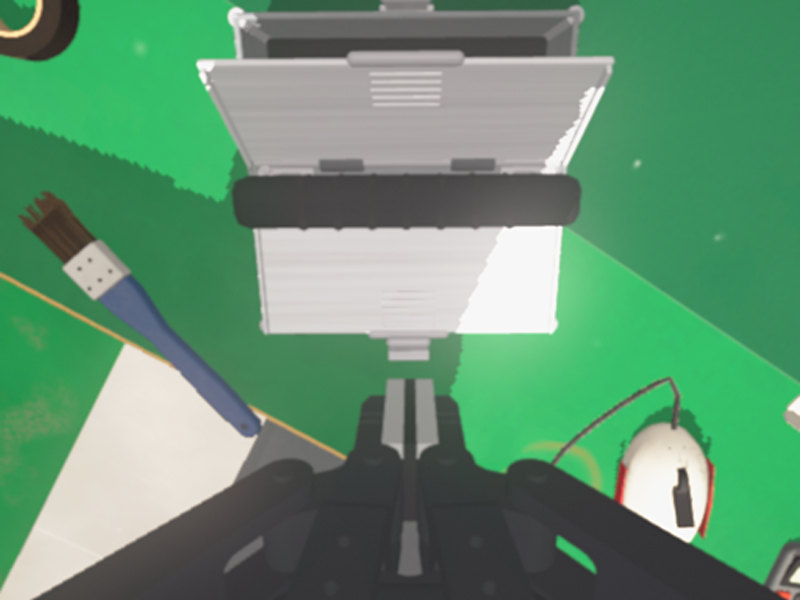

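The near cover is flat, with its edge at y≈332 under the catch at (408,340), so it's held shut. I'll check that the case hasn't shifted, then press the far cover.

```bash
python3 - <<'E'
from fit import *
t=np.load('w2.npz');p=[.507,.1552,.5659]
for P in[(0,.061,.131),(0,-.061,.131),(.0706,.0742,.062),(.0706,-.0742,.062),(-.0706,0.0742,.062),(-.0706,-.0742,.062)]: print((proj(t['K'],t['T'],W(p,P))/s).round(1))
E
python3 press.py 1 .92; python3 look.py w3
```

```text
[0.507  0.1552 0.5659 0.0742 0.0706 0.9851 0.9218] 32.42115487822164
[[-1.6, 0.6], [2.1, 0.1], [0.5, 0.3], [0.5, -0.5], [-0.5, 0.1], [-0.6, -0.3], [-0.7, 0.4], [0.2, -0.2], [-0.8, -0.1], [1.2, -0.0]]
[230.3 205. ]
[587.2 204.8]
[234.3  16. ]
[583.2  15.8]
[263.4 326.7]
[554.6 326.6]
[0.507  0.1552 0.5659 0.0742 0.0706 0.9851 0.9218] 32.42115487822164
[[-1.6, 0.6], [2.1, 0.1], [0.5, 0.3], [0.5, -0.5], [-0.5, 0.1], [-0.6, -0.3], [-0.7, 0.4], [0.2, -0.2], [-0.8, -0.1], [1.2, -0.0]]
down False [1.45842589 1.38700698 0.66213953]
0.82 False [0.54 0.4  0.57] [ 0.0001  0.0001 -0.0001]
0.66 False [1.19 0.52 1.06] [ 0.      0.0001 -0.0004]
0.5 False [0.89 0.69 0.35] [-0.0001  0.     -0.0005]
0.33 False [1.4  1.06 0.26] [-0.0001  0.     -0.0005]
0.17 False [1.19 0.48 0.26] [-0.0001 -0.     -0.0005]
end True [-2.3   0.17 10.28] [0.5535 0.1846 0.0869] tip z 0.06490189069768248
[-3.43 -0.94 13.07]
11.3083
11.3083
```

View pics/w3.png

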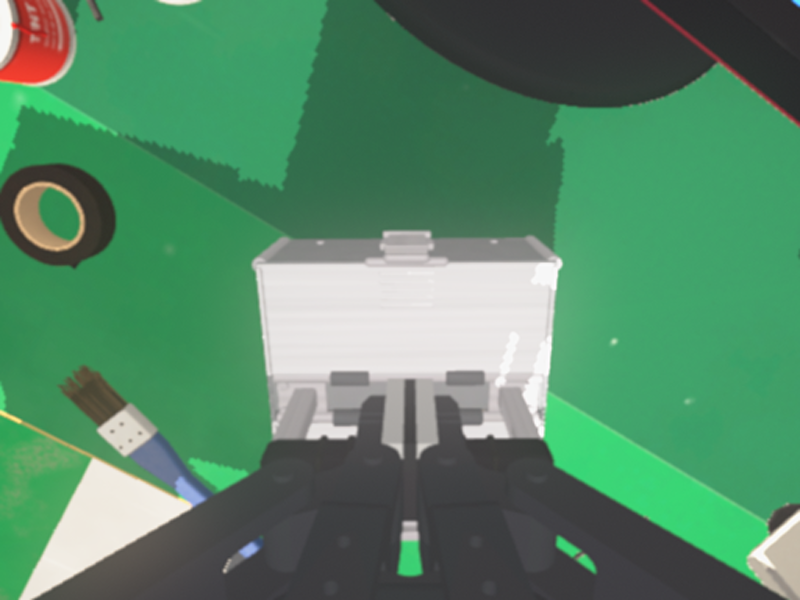

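The far cover is flat and its catch at (406,245) is over the edge. Next I'll raise, open, turn for the grasp and look again.

```bash
python3 - <<'E'
from station import bot
from h import *
from look import look
o=bot.get_obs();p=o['eef_pos'].copy();p[2]=.25;bot.move_l(p)
bot.move_pose((.507,.1552,.27),rot(.5659))
bot.command_gripper(.085,60)
look('w4')
E
```

```text
14.1
```

View pics/w4.png

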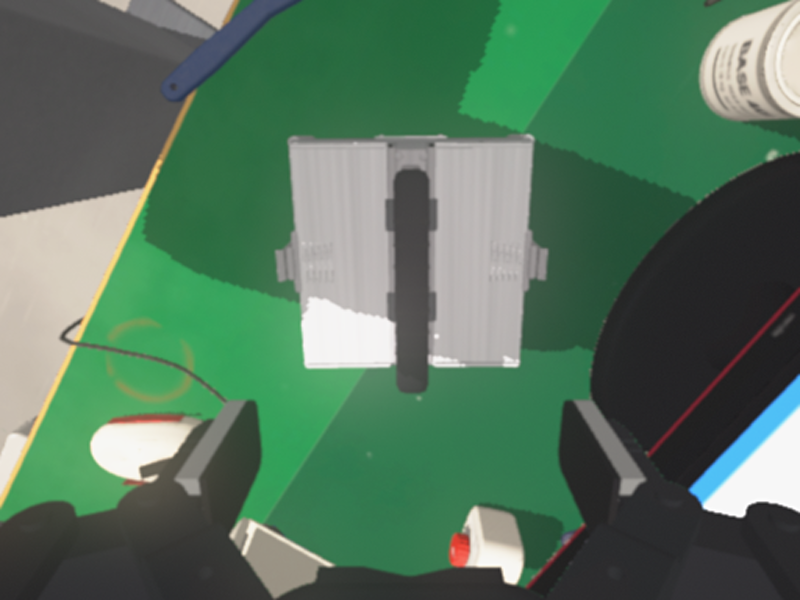

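Both covers are closed, with catches over them at (287,262) and (538,261). Handle ends are at (411,170) and (412,391), and case corners at (290,138), (532,137), (305,366) and (519,365). I'll refit the pose.

```bash
cat > fit2.py <<'E'
from fit import *
t=np.load('w4.npz')
P=[(0,.060,.131),(0,-.060,.131),(-.0715,.0745,.063),(.0715,.0745,.063),(-.0715,-.0745,.063),(.0715,-.0745,.063)]
obs=np.array([(411,170),(412,391),(290,138),(532,137),(305,366),(519,365)])*s
g=lambda p:np.array([proj(t['K'],t['T'],W(p,x)) for x in P])-obs
r=least_squares(lambda p:g(p).ravel(),[.507,.155,.566]);print(r.x,(g(r.x)/s).round(1).tolist())
E
python3 fit2.py
```

```text
[0.507  0.1552 0.5659 0.0742 0.0706 0.9851 0.9218] 32.42115487822164
[[-1.6, 0.6], [2.1, 0.1], [0.5, 0.3], [0.5, -0.5], [-0.5, 0.1], [-0.6, -0.3], [-0.7, 0.4], [0.2, -0.2], [-0.8, -0.1], [1.2, -0.0]]
[0.50632772 0.15733445 0.57059517] [[0.2, -0.4], [0.1, 1.9], [1.3, -0.3], [-1.4, -0.6], [2.6, -0.6], [-2.9, -0.5]]
```

```bash
python3 - <<'E'
from station import bot
from h import *
from fit import W
C=[.5063,.1570,.5700]; rv=rot(C[2])
bot.move_pose(W(C,(0,-.006,.20)),rv)
hit=bot.move_l(W(C,(0,-.006,.125)),speed=.08,threshold=10); print(hit)
f0=bot.get_obs()['ft_force']
bot.command_gripper(0.0,90); o=bot.get_obs(); print(o['opening'],o['ft_force']-f0,o['clock'])
p=o['eef_pos'].copy(); p[2]+=.02; bot.move_l(p,speed=.03); bot.wait(.3)
o=bot.get_obs(); print(o['opening'],o['ft_force']-f0,o['wrist_torque'],o['clock'])
import cv2
r=bot.get_image('scene');cv2.imwrite('pics/s5.png',cv2.resize(r['pixels'][100:240,150:340],None,fx=4,fy=4,interpolation=cv2.INTER_CUBIC))
from look import look; look('w5')
E
```

```text
[0.507  0.1552 0.5659 0.0742 0.0706 0.9851 0.9218] 32.42115487822164
[[-1.6, 0.6], [2.1, 0.1], [0.5, 0.3], [0.5, -0.5], [-0.5, 0.1], [-0.6, -0.3], [-0.7, 0.4], [0.2, -0.2], [-0.8, -0.1], [1.2, -0.0]]
False
0.016810378706485277 [3.24078813 0.01768664 0.40027481] 16.2583
0.01635956871074569 [ 0.51881079 -0.83420442 -9.07679655] [ 0.02211088 -0.02208239  0.0212251 ] 17.3833
17.4333
```

View pics/s5.png

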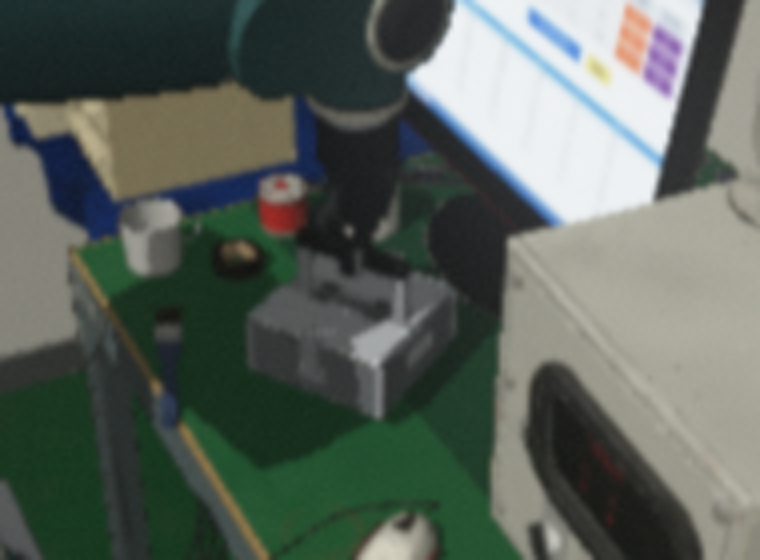

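View pics/w5.png

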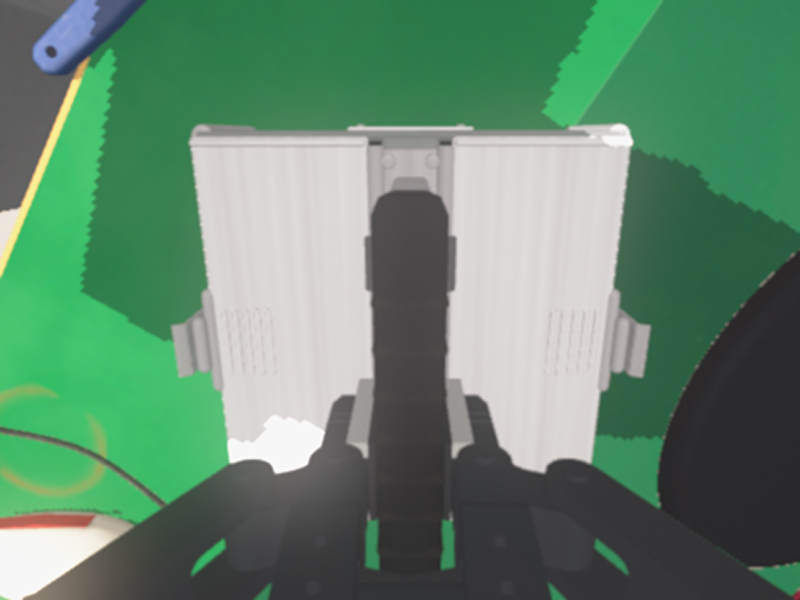

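The case hangs level with about 9 N on the wrist, almost no moment, and covers shut. Now the rest of the lift.

```bash
python3 - <<'E'
from station import bot
from h import *
o=bot.get_obs();p=o['eef_pos'].copy(); p[2]=.125+.12
print(bot.move_l(p,speed=.05,threshold=12)); bot.wait(.8)
o=bot.get_obs(); print(o['opening'],o['ft_force'],o['wrist_torque'],o['eef_pos'],np.abs(o['qvel']).max(),o['clock'])
import cv2
r=bot.get_image('scene');cv2.imwrite('pics/s6.png',cv2.resize(r['pixels'][80:240,150:340],None,fx=3.5,fy=3.5,interpolation=cv2.INTER_CUBIC))
from look import look; look('w6')
d=cv2.absdiff(np.load('w5.npz')['px'],np.load('w6.npz')['px'])
# shift of case image between views
a=np.load('w5.npz')['px'];b=np.load('w6.npz')['px']
for (x,y) in[(125,85),(400,85),(115,210),(405,210),(262,120)]:
    x0=max(x-18,0);y0=y-18
    m=cv2.matchTemplate(b[y0-12:y+30,x0-12:x+30],a[y0:y+18,x0:x+18],cv2.TM_CCOEFF_NORMED);_,v,_,l=cv2.minMaxLoc(m);print((x,y),l[0]-12,l[1]-12,round(v,2))
E
```

```text
False
0.016488527735392725 [ 0.0398152   0.45882399 -7.51805239] [ 0.05892747 -0.04494081  0.08771322] [0.50978765 0.1520929  0.2449886 ] 0.002421391180422789 20.425
20.475
(125, 85) 0 0 1.0
(400, 85) 0 0 0.97
(115, 210) 0 0 0.85
(405, 210) 0 0 0.98
(262, 120) 0 0 1.0
```

View pics/s6.png

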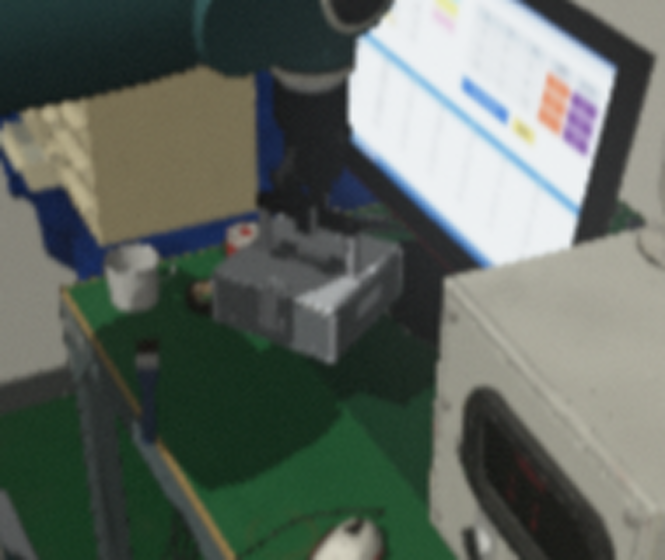

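View pics/w6.png

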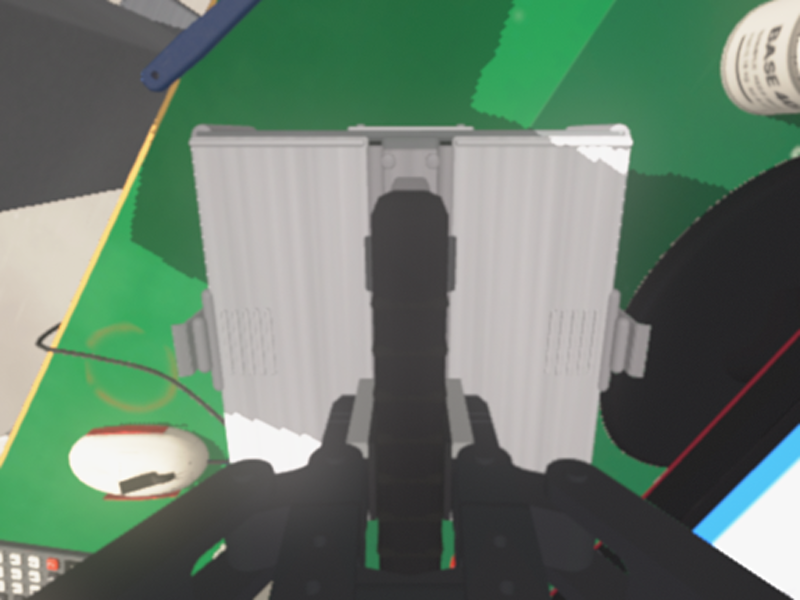

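The case has not slipped between the two views. I'll check its tilt numerically before handing in.

```bash
python3 - <<'E'
from h import *
import cv2
t=np.load('w6.npz');T=t['T'];s=.64
P=np.array([(-.0715,.0745,.063),(.0715,.0745,.063),(-.060,0,.065),(.060,0,.065),(0,.061,.131-.004)])
obs=np.array([(193,142),(629,142),(248,342),(573,342),(410,190)])*s
from scipy.optimize import least_squares
def g(p):
    Q=(R.from_euler('ZYX',p[3:]).as_matrix()@P.T).T+p[:3]
    return (np.array([proj(t['K'],T,q) for q in Q])-obs).ravel()
r=least_squares(g,[.506,.157,.12,.57,0,0]);print(r.x.round(4),r.fun.round(1))
E
```

```text
[ 0.5089  0.1534  0.1214  0.5697 -0.003  -0.0304] [ 2.6 -3.7 -2.8 -3.8  0.5  3.  -0.4  3.2  0.   1.3]
```

```bash
python3 - <<'E'
from h import *
from scipy.optimize import least_squares
s=.64
def run(n,ob):
    t=np.load(n);obs=np.array(ob)*s
    def g(p):
        w=p[6]; P=np.array([(-w,.0745,.064),(w,.0745,.064),(-.060,0,.065),(.060,0,.065),(-.081,0,.066),(.081,0,.066),(0,.061,.128)])
        Q=(R.from_euler('ZYX',p[3:6]).as_matrix()@P.T).T+p[:3]
        return np.r_[(np.array([proj(t['K'],t['T'],q) for q in Q])-obs).ravel(),(p[6]-.0715)*1e3]
    r=least_squares(g,[.506,.157,.1,.57,0,0,.0715],loss='soft_l1');print(n,r.x.round(4),r.fun.round(1))
run('w4.npz',[(290,141),(532,139),(319,262),(504,261),(284,263),(540,262),(411,168)])
run('w6.npz',[(193,142),(629,142),(248,342),(573,342),(183,347),(641,347),(410,190)])
E
```

```text
w4.npz [ 5.080e-01  1.554e-01  4.000e-04  5.721e-01 -3.400e-03 -1.550e-02
  7.210e-02] [ 0.3 -0.3 -0.2 -0.1 -0.8  0.3  1.1  0.3  0.3  0.  -0.6 -0.3 -0.1  0.1
  0.6]
w6.npz [ 0.5086  0.1539  0.1222  0.5703 -0.0028 -0.0305  0.072 ] [ 0.  -4.9 -0.2 -5.1  0.   2.7  0.2  2.8  4.6  0.1 -6.1  0.3  0.   0.
  0.5]
```

```bash
python3 - <<'E'
from station import bot
bot.job_done(); o=bot.get_obs(); print(o['clock'],o['ft_force'],o['opening'])
E
```

```text
the job is handed in; nothing more can be done
the job is handed in; nothing more can be done
```

The case is held about 12 cm above the table with both covers latched, and I handed the job in there at about 20.5 s. No verdict is reported.

- **Covers:** I pressed both shut with closed fingertips. Each press bottomed with the fingertip 65 mm above the table, the height of a shut cover. Pictures taken with the gripper clear of the case, and again in the air, show both covers flat under their catches.
- **Lift:** I gripped the handle at 90 N, 6 mm towards the heavier side, and raised it straight up. The last readings were about 8–9 N on the wrist and almost no moment. The arm was still, and the case had not shifted in the jaws between 2 cm and 12 cm.
- **Level and height:** An image fit puts the underside at about 122 mm. It reads a tilt of about 0.03 rad in the air, against about 0.015 rad with the case standing on the table, so much of that is probably measuring error. The in-air fit was rough, with errors up to 6 px. Both readings are well under the 0.08 rad limit.
- **Not checked directly:** The weights can't be seen under the shut covers. No bystander was contacted as far as the forces and pictures show, but I did not re-measure their positions.

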